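# Pick up the mini muffin with the serving tongs

## Robot

A 6-joint arm with a two-finger parallel gripper is mounted at the origin on a cart in front of the work surface, level with it; the furniture and walls round the work are solid. World frame = base frame: x ahead of the robot, y to its left, z up, the work surface at z = 0. Lengths are in mm, angles in rad, forces in N, time in s.
With the tool pointing down it reaches from about 325 to 875 mm from the base axis. Payload 4.4 kg.
Tool frame: the origin (TCP) lies on the centre line of the jaws, within the pads' length; the fingertips stand ahead of it and the grasp point (between the pads) lies 6 mm ahead of it (ctrl.tcp_to_tips is the z of the fingertips in the tool frame, in mm); z points along the fingers, y is the line along which they close (so a half turn about z gives the same grasp; the last joint's range is limited). The gripper opens to 85 mm and grips with 20 to 120 N. Pads are 22 mm wide; open, the fingers measure 114 mm over their backs; the gripper's body (76 mm by 85 mm) begins 54 mm behind the grasp point. The pads swing forward as they close: fully open they stand 13 mm farther back than shut.
Start: joints at [0.988, 0.207, 1.542, -0, 1.393, -0.15], TCP at [241.173, 521.98, 226.682] pointing down, gripper open.
Joint ranges: [-2.73, 2.73], [-0.86, 2.22], [0.23, 2.46], [-1.11, 4.25], [0.08, 2.63], [-2.82, 2.82]. Speed limits (rad/s): [2.79, 2.79, 3.14, 3.14, 3.14, 3.14].

## Interface

Orientations are given as a 3x3 rotation matrix whose columns are the frame's x, y, z axes.
In Python, from plant import ctrl, sensors, optics gives the robot as it stands. Calls block until the motion is done:
- ctrl.move_ptp(position, orientation): joint-space move of the TCP to a pose.
- ctrl.move_l(position, rot=None, vel=150, threshold=None): straight line of the TCP; rot=None keeps the orientation; vel is the mean speed in mm/s. With threshold (N) it stops when the force on the tool has changed by that much, and returns True; else False.
- ctrl.set_joints(angles): joint-space move.
- ctrl.gripper_to(opening, force=None): finger opening in mm; force is the grip in N (None keeps the last); returns when the fingers have stopped.
- ctrl.hold(seconds).
- ctrl.solve_ik(position, orientation): joint angles nearest the present ones, or None.
- sensors.read_state(): the state.
- optics.grab_frame(name): name is "scene" or "top"; returns (picture, depth): 420x560x3 uint8, red, green, blue; 420x560 float32, mm along the optical axis (not along the pixel's ray), 0 where there is no reading.
- optics.camera_params(name): a dict with "mtx" (3x3 intrinsics, pixels), "k1" (the pictures are not rectified: a ray, as slopes to the right and down, at radius r is drawn at 1 + k1 r^2 times it, then the intrinsics apply), "R" (3x3) and "t" (3): a world point X has camera coordinates R X + t. Camera axes: x right, y down, z forward; pixel columns grow to the right and rows downward; lengths in mm; the calibration is good to about 2 mm. A picture is of the moment at which its call begins. camera_params takes no time and is no camera call.
A pose or a line that the arm cannot do raises ctrl.MotionError and nothing moves.
- ctrl.finish_job(): hands the job in; it is judged then, once.
The state is a dict: "t": time; "q": joint angles; "qvel": joint speeds; "tau": joint torques, N m; "eef_pos": TCP position; "eef_rot": TCP orientation; "force": force on the tool from outside, world axes, zero at the start; "wrist_torque": the same for the moment, N m; "grip_width": finger opening in mm; "grasp_force": force on a finger pad.
Only numpy, scipy, OpenCV 4.12 (cv2) and the standard library are available. Lean on these libraries where they do the work, as an engineer would, in place of code of your own. Each camera call takes 0.05 s, during which the arm holds its last target. There are 200 camera calls.

## Task

Take the spring tongs lying on the table, clasp the mini muffin (the tall domed pastry in a paper case) on the serving board between their two jaws, and lift it, upright, about 10 cm clear of the board. Food is only touched with the tongs, never with the gripper, and the other pastries, the espresso cup and the jigger stay where they are. Finish holding it still in the air like that: do not put it down or let go.

Things in the scene. Friction and masses are not known exactly. Their poses are not given: they have to be found in the camera images.
- tongs: Steel serving tongs, black grips, lying open on their side; loose, 110 g, 207 mm long, 28 mm high. Two arms joined by a spring hinge at the rear, each with a cupped jaw. Origin: underside, on the centre line of the open tongs, midway between the grips, close to the centre of mass. x to the jaws, y to the left arm, z up. Hinge (vertical axis) at x -95 mm, rear end -108, jaws +85, front edge +98.
- tongs_grip (a point): Centre of the grips, 14 mm above the tongs' underside, midway between them, axes as the tongs. Hold here: from above, closing along y on the outsides of both grips (each 60 mm long in x, 28 mm high; outsides 63 mm apart at the middle, 70 at the front ends when open). Squeezing shuts the tongs; the spring pushes back 3 N open, 8 N with the jaws on the muffin, and opens them when let go.
- jaw_left (a point): Centre of the cup of the left (+y) jaw: a steel jaw 28 mm high (14 mm below and above this point), about 30 mm long, 3 mm thick, a shallow V in plan, hollow side to the right. The item belongs midway between jaw_left and jaw_right.
- jaw_right (a point): Centre of the cup of the right (-y) jaw, mirror image of the left. With the tongs open and at rest the two points are about 84 mm apart.
- tongs_left: Left arm with its grip and jaw, rigid with the hinge end. Origin on the hinge axis, underside. Each 1 mm less over the grips brings the jaws 1.9 mm closer: squeezed to 57 mm over the grips, the jaws' edges are 64 mm apart (82 mm over their backs), free of the muffin; at 40 mm they clasp it and the grips' outsides are parallel.
- tongs_right: Right arm of the tongs with its grip and jaw, turning on the spring hinge (0.42 rad from open to shut). Origin on the hinge axis, at the underside.
- muffin: Mini muffin standing upright: white pleated paper case 29 mm wide at the foot, 34 mm at the top, 25 mm high, under a brown dome 40 mm in diameter with dark chips; 46 mm high in all, the widest band lies 27 to 36 mm above its foot; rigid, about 50 g. Origin at the centre of its foot, z up.
- muffin_center (a point): Centre of the muffin on its axis, 23 mm above its foot.
- macaron: Round flat macaron, 44 mm in diameter, 21 mm high, lying on the board: leave it. Origin at the centre of its underside.
- brownie: Square dark brownie, 38 x 38 x 24 mm, lying on the board: leave it. Origin at the centre of its underside.
- board: Wooden serving board, 130 mm (x) by 300 mm (y), 10 mm thick, fixed on the table, no rim. Origin at the centre of its underside, x away from the robot. The three pastries stand in a row along its y axis, about 90 mm apart, in any order; tongs pointing along the board's x have the most room.
- spare_cup: White espresso cup with a handle, 59 x 83 x 55 mm, upright on the table left of the tongs: leave it. Origin at the centre of its underside.
- jigger: Steel measuring jigger (hourglass shape), 44 mm in diameter, 75 mm high, behind the board: leave it. Origin at the centre of its underside.
Things that resemble listed ones, but are neither listed nor needed, are in the scene too. Leave any purple look-alike of the tongs alone.

How it is judged (in metres and radians):
On the way, in this order (a step that is already met when the one before it is completed fails the run):
1. the tongs are picked up in the gripper, the muffin still standing on the board (height (world z) of tongs_grip above 0.022 m and contact force between the fingers and tongs above 1 N and height (world z) of muffin_center below 0.045 m), for 0.2 s.
2. both jaws of the held tongs clasp the muffin (contact force between each of tongs_left, tongs_right and muffin above 0.3 N and contact force between the fingers and tongs above 1 N), for 0.2 s.
At the end, for the whole second after the job is handed in: Gripper holds the tongs (over 1 N), both jaws press the muffin (over 0.3 N each); its centre is over 85 mm above the table, still (under 50 mm/s), within 0.6 rad of upright, touching neither board nor robot; macaron, brownie moved under 30 mm, cup, jigger under 40 mm (all of step 2 and height (world z) of muffin_center above 0.085 m and contact force between each of the arm, the fingers and muffin below 0.1 N and contact force between muffin and board below 0.05 N and angle between muffin's own z axis and vertical below 0.6 rad and linear speed of muffin below 0.05 m/s and distance of each of macaron, brownie from where it was at the start of the episode below 0.03 m and distance of each of spare_cup, jigger from where it was at the start of the episode below 0.04 m); the arm keeps its last pose, push and grip.
It fails at once if the robot itself touches the muffin (contact force between the arm and muffin above 0.5 N).
It fails at once if the gripper touches the muffin (contact force between the fingers and muffin above 0.5 N).
It fails at once if another pastry is pushed away or touched by the gripper (distance of any of macaron, brownie from where it was at the start of the episode above 0.03 m or contact force between the fingers and macaron above 0.5 N or contact force between the fingers and brownie above 0.5 N).
It fails at once if the espresso cup or the jigger is pushed away (distance of any of spare_cup, jigger from where it was at the start of the episode above 0.04 m).
It also fails if it takes over 35 s, if anything falls off the work surface, if the arm or the gripper's body presses on something with over 40 N, if the wrist force passes 120 N, or if a joint passes its speed limit or range.

## Working session

There is one attempt and no reset: what is moved stays moved. The work goes in short steps, each a Python script; the robot and the scene stay as the last script left them, time stands still between calls to the robot, and variables do not carry over. Pictures are saved under pics/ and viewed, at most 11 in all, crops included, and the job is handed in when it is done.

```bash
mkdir -p pics; ls; python3 - <<'E'
from plant import ctrl,sensors,optics
import cv2,numpy as np
for n in("top","scene"):
    p,d=optics.grab_frame(n); cv2.imwrite(f"pics/{n}0.png",p[:,:,::-1]); np.save(f"{n}_d.npy",d)
    c=optics.camera_params(n); print(n,c)
print(ctrl.tcp_to_tips, sensors.read_state()["t"])
E
```

```text
pics
top {'mtx': array([[402.64749004,   0.        , 288.58313549],
       [  0.        , 402.64749004, 213.14627321],
       [  0.        ,   0.        ,   1.        ]]), 'k1': -0.005368864338032448, 'R': array([[-0.02692715, -0.99963303, -0.00295573],
       [-0.97897552,  0.02696853, -0.20218711],
       [ 0.20219262, -0.00255073, -0.97934245]]), 't': array([ 155.47060259,  560.16025679, 1065.09778583])}
scene {'mtx': array([[512.51315387,   0.        , 268.97941199],
       [  0.        , 512.51315387, 211.23879305],
       [  0.        ,   0.        ,   1.        ]]), 'k1': -0.08760921180403153, 'R': array([[ 0.87074125, -0.49173573,  0.00237662],
       [-0.32457458, -0.57835784, -0.74843406],
       [ 0.36940631,  0.65092102, -0.66320495]]), 't': array([-430.95433454,  319.25113212, 1111.04220241])}
25.0 0.1
```

View pics/top0.png

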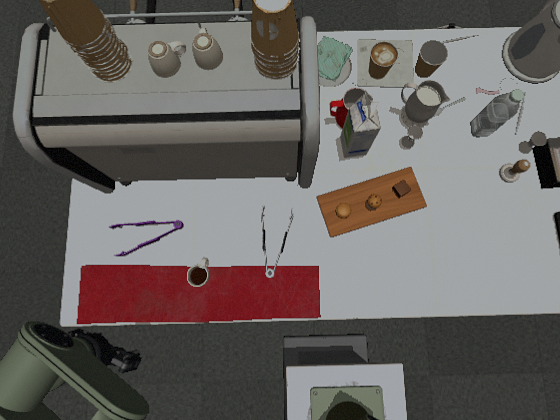

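View pics/scene0.png

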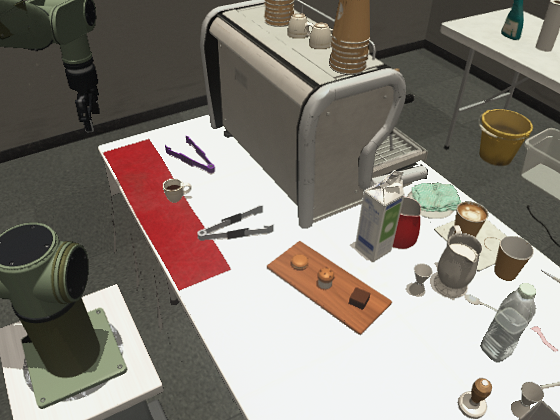

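The top view shows the open tongs with the hinge at about (270,272) and the jaws at (264,210) and (291,212). The board is at (372,202), with macaron (343,211), muffin (374,201) and brownie (401,188). The scene view agrees, with the tongs at (235,225) and the muffin at (326,277). Next I measure with masks and rays.

```bash
cat > h.py <<'E'
import numpy as np,cv2
from plant import ctrl,sensors,optics
def ray(n,uv):
    c=optics.camera_params(n);K=c["mtx"]
    uv=np.asarray(uv,float).reshape(-1,1,2)
    x=cv2.undistortPoints(uv,K,np.array([c["k1"],0,0,0.]))[:,0]
    d=np.c_[x,np.ones(len(x))]@c["R"]; return -c["R"].T@c["t"],d
def plane(n,uv,z):
    o,d=ray(n,uv); return o+d*((z-o[2])/d[:,2])[:,None]
def proj(n,X):
    c=optics.camera_params(n)
    r,_=cv2.Rodrigues(c["R"])
    return cv2.projectPoints(np.asarray(X,float).reshape(-1,1,3),r,c["t"],c["mtx"],np.array([c["k1"],0,0,0.]))[0][:,0]
def tri(a,b):
    (o1,d1),(o2,d2)=ray("top",a),ray("scene",b); d1,d2=d1[0],d2[0]
    s=np.linalg.lstsq(np.c_[d1,-d2],o2-o1,rcond=None)[0]
    p,q=o1+s[0]*d1,o2+s[1]*d2; return (p+q)/2,np.linalg.norm(p-q)
E
python3 - <<'E'
from h import *
t=cv2.imread("pics/top0.png");s=cv2.imread("pics/scene0.png")
a=cv2.resize(t[195:285,235:305],None,fx=6,fy=6,interpolation=cv2.INTER_CUBIC)
b=cv2.resize(t[160:240,312:432],None,fx=5,fy=5,interpolation=cv2.INTER_CUBIC)[:,:360]
b=b[:, :]; im=np.zeros((540,790,3),np.uint8); im[:540,:420]=a; im[:400,430:790]=b; cv2.imwrite("pics/c1.png",im)
def blobs(n,m,roi,amin=8):
    x0,y0,x1,y1=roi; M=np.zeros(m.shape,np.uint8); M[y0:y1,x0:x1]=m[y0:y1,x0:x1]
    k,l,st,ce=cv2.connectedComponentsWithStats(M)
    return [(i,st[i][:5].tolist(),ce[i].round(1).tolist()) for i in range(1,k) if st[i,4]>=amin],l
for n,im,rt,rb in(("top",t,(240,195,305,285),(312,160,432,240)),("scene",s,(190,195,280,245),(262,238,395,335))):
    g=im.max(2); h=cv2.cvtColor(im,cv2.COLOR_BGR2HSV)
    bl,l=blobs(n,(g<60).astype(np.uint8),rt); print(n,"black",bl)
    bl,l=blobs(n,((h[...,1]>60)).astype(np.uint8),rb,50)
    print(n,"board",bl)
    for i,_,_ in bl:
        c,_=cv2.findContours((l==i).astype(np.uint8),0,2); q=cv2.boxPoints(cv2.minAreaRect(max(c,key=cv2.contourArea)))
        w=plane(n,q,10); print(w.round(1).tolist(),w.mean(0).round(1),np.linalg.norm(np.diff(w,axis=0),axis=1))
E
```

```text
top black [(2, [263, 229, 3, 21, 42], [263.5, 239.5]), (3, [281, 232, 6, 21, 34], [283.6, 242.0])]
top board [(1, [317, 167, 110, 70, 4340], [370.7, 201.4])]
[[623.3, 58.2, 10.0], [710.1, -236.6, 10.0], [583.0, -263.4, 10.0], [500.0, 25.6, 10.0]] [ 604.1 -104.1   10. ] [307.28892633 129.88322157 300.68597455]
scene black [(1, [227, 214, 14, 10, 70], [234.9, 218.0]), (4, [227, 229, 19, 10, 115], [235.8, 233.4])]
scene board [(1, [359, 238, 14, 12, 59], [365.9, 243.1]), (4, [267, 241, 125, 93, 4899], [329.9, 286.5])]
[[761.0, -17.0, 10.0], [772.3, -11.5, 10.0], [778.7, -61.4, 10.0], [767.6, -66.5, 10.0]] [769.9 -39.1  10. ] [12.569964   50.28265116 12.22579709]
[[491.0, 14.6, 10.0], [620.7, 99.8, 10.0], [704.2, -227.8, 10.0], [584.1, -282.0, 10.0]] [600.  -98.9  10. ] [155.25954198 338.08417774 131.80301922]
```

View pics/c1.png

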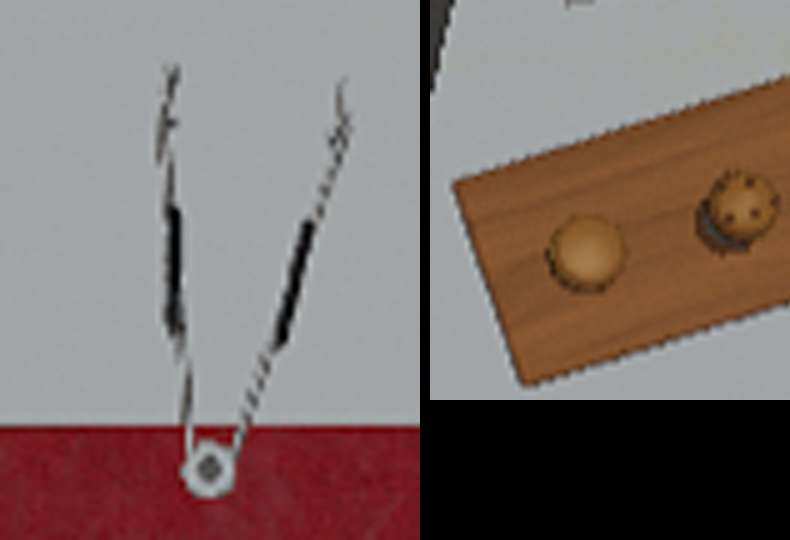

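```bash
python3 - <<'E'
from h import *
L,e1=tri((263.5,239.5),(234.9,218.0));R,e2=tri((283.6,242.),(235.8,233.4))
print("grips",L,e1,R,e2,np.linalg.norm(L-R))
print("plane16", plane("top",[(263.5,239.5),(283.6,242.)],16), plane("scene",[(234.9,218),(235.8,233.4)],16))
t=cv2.imread("pics/top0.png");s=cv2.imread("pics/scene0.png")
# hinge: light ring on red mat
h=cv2.cvtColor(t,cv2.COLOR_BGR2HSV); m=np.zeros(h.shape[:2],np.uint8); m[266:282,260:282]=(h[266:282,260:282,1]<100)
ys,xs=np.nonzero(m); hc=(xs.min()+xs.max())/2,(ys[ys>267].max()-4.5); print("hinge",xs.min(),xs.max(),ys.min(),ys.max(),plane("top",[hc,(269.4,272.6)],28))
H=plane("top",[(269.4,272.6)],28)[0]
mid=(plane("top",[(263.5,239.5)],18)+plane("top",[(283.6,242.)],18))[0]/2
v=(mid-H)[:2];print("mid",mid,"len",np.linalg.norm(v),"yaw",np.arctan2(v[1],v[0]))
# dome: depth above board in top and by colour
for n,(x0,y0,x1,y1) in(("top",(360,188,390,214)),("scene",(312,258,340,296))):
    d=np.load(n+"_d.npy"); vv,uu=np.mgrid[y0:y1,x0:x1]; o,r=ray(n,np.c_[uu.ravel(),vv.ravel()])
    P=o+r*d[y0:y1,x0:x1].ravel()[:,None]
    k=(P[:,2]>34)&(P[:,2]<70); print(n,k.sum(),P[k].min(0),P[k].max(0),P[k].mean(0))
    u=np.c_[uu.ravel(),vv.ravel()][k];print(u.min(0),u.max(0))
    r=cv2.minEnclosingCircle(u.astype(np.float32)); print("circ",r, plane(n,[r[0]],44))
d=np.load("top_d.npy")
for nm,uv in(("mac",(343,211)),("brown",(401,188)),("jig",(407,142)),("machine",(200,178)),("machtop",(200,145)),("milk",(360,150))):
    o,r=ray("top",[uv]); print(nm,(o+r*d[uv[1],uv[0]]).round(0))
E
```

```text
grips [501.46880176 212.26138871  18.8330177 ] 8.253568014112519 [485.47241816 157.69471137  15.42520171] 7.839182363135385 56.96507503282721
plane16 [[497.91394967 213.70977152  16.        ]
 [489.16737078 156.51602935  16.        ]] [[506.86275047 214.27318197  16.        ]
 [481.3116106  157.87514824  16.        ]]
hinge 265 275 266 277 [[403.33994015 196.23762602  28.        ]
 [403.10962088 197.90935206  28.        ]]
mid [493.26659931 185.03911218  18.        ] len 91.07098238924314 yaw -0.14179565337767738
top 160 [ 575.30018164 -122.36493691   37.05718881] [612.58263317 -83.0241145   59.9438111 ] [ 592.73185698 -101.26686521   51.96693274]
[367 195] [381 208]
circ ((374.0, 201.5), 7.159010887145996) [[ 594.02328267 -103.09393983   44.        ]]
scene 208 [ 570.99161154 -124.99655648   34.04501121] [608.93525586 -87.73385479  61.48190548] [ 587.61248963 -109.22203844   50.35916847]
[317 267] [333 284]
circ ((325.3888854980469, 275.5), 8.522040367126465) [[ 591.74824041 -104.82709767   44.        ]]
mac [[572. -16.  28.]]
brown [[ 633. -185.   37.]]
jig [[ 779. -219.   22.]]
machine [[676. 391.  48.]]
machtop [[677. 336. 299.]]
milk [[746. -71.  53.]]
```

```bash
cat >> h.py <<'E'
def rot(yaw,sgn):
    c,s=np.cos(yaw),np.sin(yaw); y=sgn*np.array([-s,c,0]); z=np.array([0,0,-1.]); return np.c_[np.cross(y,z),y,z]
E
python3 - <<'E'
from h import *
for sg in(1,-1):
    for p,w in(((495,185,150),-.142),((495,185,28),-.142),((511,-128,60),.286),((511,-128,170),.286)):
        q=ctrl.solve_ik(np.array(p,float),rot(w,sg)); print(sg,p,None if q is None else np.round(q,2))
s=sensors.read_state();print(s["eef_rot"].round(2),s["force"])
sg=-1 if ctrl.solve_ik(np.array([495,185,28.]),rot(-.142,-1)) is not None and abs(ctrl.solve_ik(np.array([495,185,28.]),rot(-.142,-1))[5])<1.6 else 1
print("sg",sg)
R=rot(-.142,sg)
ctrl.gripper_to(85,30)
ctrl.move_ptp(np.array([495,185,150.]),R)
print(ctrl.move_l(np.array([495,185,50.]),vel=120), ctrl.move_l(np.array([495,185,29.]),vel=40,threshold=8))
s=sensors.read_state();print(s["eef_pos"],s["force"],s["t"])
for n in("top","scene"):
    p,_=optics.grab_frame(n); cv2.imwrite(f"pics/{n}1.png",p[:,:,::-1])
a=cv2.resize(cv2.imread("pics/top1.png")[190:290,230:310],None,fx=4.5,fy=4.5);b=cv2.resize(cv2.imread("pics/scene1.png")[170:260,180:285],None,fx=4,fy=4)
im=np.zeros((450,800,3),np.uint8);im[:,:360]=a;im[:360,370:790]=b;cv2.imwrite("pics/c2.png",im)
E
```

```text
1 (495, 185, 150) [ 0.19  0.19  1.73 -0.    1.22 -1.23]
1 (495, 185, 28) [ 0.19  0.36  1.81 -0.    0.97 -1.23]
1 (511, -128, 60) [-0.41  0.31  1.8  -0.    1.04 -2.27]
1 (511, -128, 170) [-0.41  0.16  1.72 -0.    1.26 -2.27]
-1 (495, 185, 150) [ 0.19  0.19  1.73 -0.    1.22  1.91]
-1 (495, 185, 28) [ 0.19  0.36  1.81 -0.    0.97  1.91]
-1 (511, -128, 60) [-0.41  0.31  1.8  -0.    1.04  0.87]
-1 (511, -128, 170) [-0.41  0.16  1.72 -0.    1.26  0.87]
[[-0.91  0.42 -0.  ]
 [ 0.42  0.91 -0.  ]
 [ 0.   -0.   -1.  ]] [-0.26323479 -0.05225958 -0.99299255]
sg 1
False False
[494.92409203 184.99921808  28.80389783] [ 0.77629026 -1.4131856   0.90892974] 3.5583
```

View pics/c2.png

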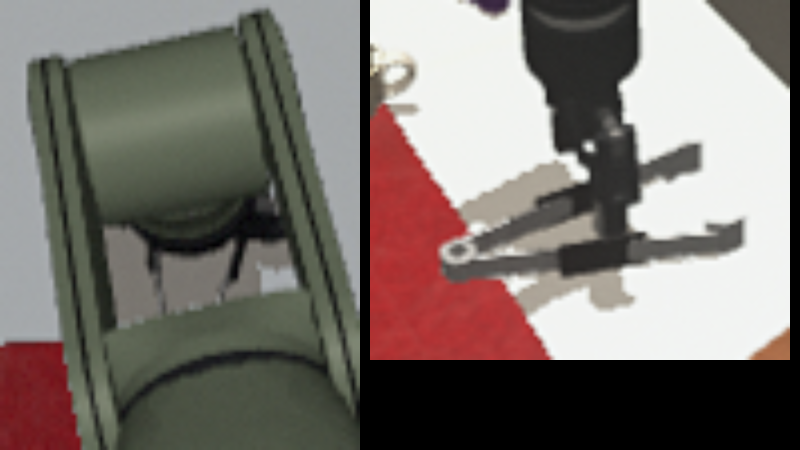

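```bash
python3 - <<'E'
from h import *
s=sensors.read_state();print(s["grip_width"],s["eef_rot"].round(3))
R=s["eef_rot"];P=s["eef_pos"]
for z in(25,12,0,-30):
  for y in(-57,-42,42,57): 
    u=proj("scene",P+R@np.array([0,y,z]))[0]; print(z,y,((u-[180,170])*4+[370,0]).round())
im=cv2.imread("pics/scene1.png")[195:245,190:270];im=cv2.convertScaleAbs(cv2.resize(im,None,fx=9,fy=9,interpolation=cv2.INTER_CUBIC),alpha=2.2,beta=10);cv2.imwrite("pics/c3.png",im)
E
```

```text
84.67356074355493 [[-0.99   0.142  0.   ]
 [ 0.142  0.99   0.   ]
 [-0.     0.    -1.   ]]
25 -57 [621. 290.]
25 -42 [614. 275.]
25 42 [575. 197.]
25 57 [569. 183.]
12 -57 [621. 276.]
12 -42 [613. 261.]
12 42 [574. 183.]
12 57 [568. 170.]
0 -57 [620. 263.]
0 -42 [613. 248.]
0 42 [574. 170.]
0 57 [567. 157.]
-30 -57 [619. 230.]
-30 -42 [611. 215.]
-30 42 [571. 138.]
-30 57 [565. 124.]
```

View pics/c3.png

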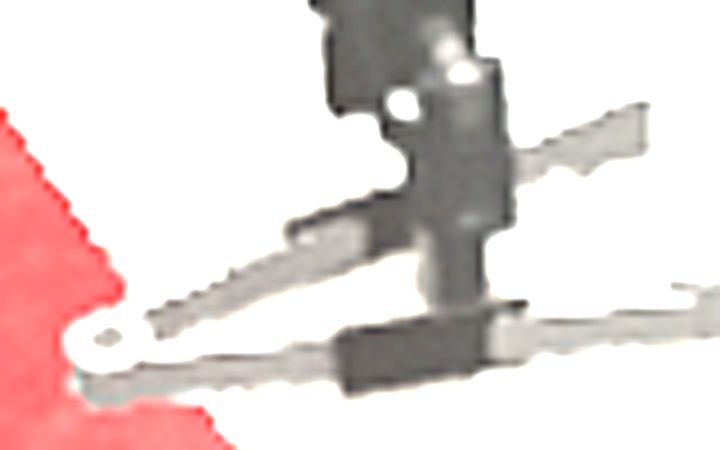

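The scene crop doesn't show clearly whether the near finger is outside the right grip or behind it, with the finger at about (455,270) and the grip at (415,345). Depth will settle it.

```bash
python3 - <<'E'
from h import *
_,d=optics.grab_frame("scene"); s=sensors.read_state();R=s["eef_rot"];P=s["eef_pos"]
for u in(233,240,242,244):
  print(u)
  for v in range(212,240,2):
    o,r=ray("scene",[(u,v)]); X=(o+r*d[v,u])[0]; print(v,(R.T@(X-P)).round(0),"wz",X[2].round(0))
E
```

```text
233
212 [-16.  76.  31.] wz -2.0
214 [-13.  68.  32.] wz -3.0
216 [-1. 27.  1.] wz 28.0
218 [-1. 27.  8.] wz 21.0
220 [ 0. 24. 13.] wz 17.0
222 [ 0. 26. 22.] wz 7.0
224 [ 0. 26. 30.] wz -1.0
226 [ 3. 20. 31.] wz -2.0
228 [ 7.  6. 25.] wz 4.0
230 [ 8.  4. 30.] wz -1.0
232 [ 18. -29.   5.] wz 24.0
234 [ 18. -30.  12.] wz 18.0
236 [ 19. -33.  16.] wz 13.0
238 [ 20. -33.  23.] wz 6.0
240
212 [   9.  -73. -100.] wz 129.0
214 [  8. -69. -90.] wz 119.0
216 [  4. -57. -71.] wz 101.0
218 [  8. -67. -74.] wz 104.0
220 [ 10. -72. -73.] wz 102.0
222 [ 11. -75. -69.] wz 98.0
224 [  6. -59. -46.] wz 76.0
226 [  7. -61. -41.] wz 70.0
228 [  6. -56. -29.] wz 59.0
230 [ -1. -33.   1.] wz 28.0
232 [ -0. -34.   7.] wz 22.0
234 [ -1. -31.  18.] wz 12.0
236 [ -0. -33.  23.] wz 7.0
238 [  0. -33.  30.] wz -1.0
242
212 [  4. -73. -98.] wz 127.0
214 [  3. -71. -90.] wz 119.0
216 [  0. -60. -73.] wz 103.0
218 [  4. -70. -76.] wz 105.0
220 [  6. -76. -75.] wz 104.0
222 [ -1. -56. -48.] wz 77.0
224 [ -0. -56. -42.] wz 71.0
226 [ -1. -54. -33.] wz 62.0
228 [  0. -56. -28.] wz 57.0
230 [ -7. -30.   5.] wz 24.0
232 [ -6. -35.   8.] wz 21.0
234 [ -6. -33.  18.] wz 12.0
236 [ -6. -32.  26.] wz 3.0
238 [ -5. -34.  31.] wz -2.0
244
212 [ -3. -68. -92.] wz 121.0
214 [ -4. -66. -83.] wz 113.0
216 [ -3. -66. -77.] wz 106.0
218 [ -1. -72. -76.] wz 105.0
220 [ -0. -74. -71.] wz 101.0
222 [-31.  23.  30.] wz -1.0
224 [-27.  12.  27.] wz 3.0
226 [-26.  10.  33.] wz -3.0
228 [-23.   1.  31.] wz -2.0
230 [-13. -32.   6.] wz 24.0
232 [-12. -34.  11.] wz 19.0
234 [-12. -33.  19.] wz 10.0
236 [-11. -35.  25.] wz 4.0
238 [ -9. -40.  27.] wz 2.0
```

```bash
python3 - <<'E'
from h import *
from scipy.spatial.transform import Rotation
P=np.array([241.173,521.98,226.682]);R=np.array([[-.91,.42,0],[.42,.91,0],[0,0,-1]])
for z in(25,12,0,-25):
  for y in(-50,50): print(z,y,proj("scene",P+R@[0,y,z]).round(0),proj("top",P+R@[0,y,z]).round(0))
s=cv2.imread("pics/scene0.png")[50:150,50:130];s=cv2.convertScaleAbs(cv2.resize(s,None,fx=5,fy=5,interpolation=cv2.INTER_CUBIC),alpha=2);cv2.imwrite("pics/c4.png",s)
d=np.load("scene_d.npy")
for u in(83,85,87,89,91):
  for v in range(116,136,2):
    o,r=ray("scene",[(u,v)]);X=(o+r*d[v,u])[0];T=R.T@(X-P)
    if abs(T).max()<150: print(u,v,T.round(0))
E
```

```text
25 -50 [[ 94. 145.]] [[144. 353.]]
25 50 [[100. 125.]] [[105. 335.]]
12 -50 [[ 93. 141.]] [[142. 354.]]
12 50 [[ 99. 121.]] [[103. 335.]]
0 -50 [[ 92. 137.]] [[140. 355.]]
0 50 [[ 98. 118.]] [[100. 336.]]
-25 -50 [[ 90. 129.]] [[136. 356.]]
-25 50 [[ 97. 110.]] [[ 95. 337.]]
83 116 [  6. -60. -72.]
83 118 [  3. -71. -73.]
83 120 [  5. -70. -66.]
83 122 [ 13. -49. -48.]
83 124 [ 13. -53. -44.]
85 116 [  0. -62. -73.]
85 118 [ -3. -76. -75.]
85 120 [ -2. -75. -69.]
85 122 [  4. -61. -54.]
85 124 [  6. -61. -49.]
85 126 [  8. -59. -41.]
85 128 [  9. -60. -36.]
85 130 [ 14. -49. -23.]
87 116 [ -9. -74. -80.]
87 118 [ -8. -74. -74.]
87 120 [ -7. -75. -69.]
87 122 [ -1. -60. -54.]
87 124 [  2. -56. -45.]
87 126 [  4. -55. -39.]
87 128 [  5. -56. -33.]
87 130 [  6. -57. -28.]
87 132 [  9. -53. -19.]
89 116 [ -7. -53. -67.]
89 118 [-11. -70. -71.]
89 120 [ -5. -53. -55.]
89 122 [ -5. -57. -52.]
89 124 [ -4. -58. -46.]
89 126 [ -3. -61. -42.]
89 128 [ -2. -60. -35.]
89 130 [ -0. -60. -29.]
89 132 [  5. -47. -15.]
91 120 [-10. -52. -54.]
91 122 [ -8. -50. -47.]
91 124 [ -8. -56. -45.]
91 126 [ -6. -53. -37.]
91 128 [ -6. -56. -33.]
91 130 [ -4. -56. -27.]
91 132 [ -2. -52. -18.]
```

View pics/c4.png

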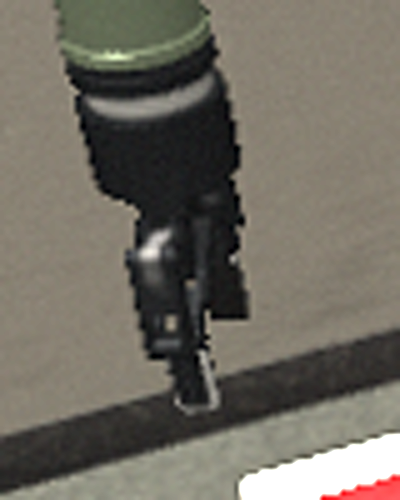

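Depth shows the near finger correctly outside the grip (tool y ≈ -56). However, the open tips end near tool z ≈ -22, about 35 mm higher than the nominal offset implies. I'll descend slowly with a force guard and measure the tips again.

```bash
python3 - <<'E'
from h import *
s=sensors.read_state();P=s["eef_pos"]
for z in(10,-7):
    try: print(z,ctrl.move_l(np.array([495,185,float(z)]),vel=30,threshold=6))
    except ctrl.MotionError as e: print(e);break
    s=sensors.read_state();print(s["eef_pos"],s["force"],s["t"])
p,d=optics.grab_frame("scene");R=s["eef_rot"];P=s["eef_pos"]
cv2.imwrite("pics/s2.png",cv2.convertScaleAbs(cv2.resize(p[195:250,190:270,::-1],None,fx=9,fy=9,interpolation=cv2.INTER_CUBIC),alpha=2.2,beta=10))
for u in(239,241,243):
  for v in range(226,244,2):
    o,r=ray("scene",[(u,v)]); X=(o+r*d[v,u])[0]; print(u,v,(R.T@(X-P)).round(0),"wz",X[2].round(0))
E
```

```text
10 False
[495.08825684 185.0173338    9.99566894] [-0.55415577 -0.01422663  0.18954434] 4.4917
-7 False
[494.99007655 185.02404184  -7.09215765] [ 0.08195414 -0.47841376 -0.51727976] 5.2083
239 226 [ 13. -72. -89.] wz 82.0
239 228 [ 14. -75. -85.] wz 78.0
239 230 [ 14. -73. -76.] wz 69.0
239 232 [ 14. -74. -70.] wz 63.0
239 234 [  8. -54. -43.] wz 36.0
239 236 [  9. -57. -39.] wz 31.0
239 238 [ 10. -58. -33.] wz 26.0
239 240 [  6. -42.  -8.] wz 1.0
239 242 [  8. -48.  -7.] wz 0.0
241 226 [  2. -54. -69.] wz 62.0
241 228 [  6. -67. -76.] wz 68.0
241 230 [  8. -73. -75.] wz 67.0
241 232 [  9. -73. -68.] wz 60.0
241 234 [  4. -57. -44.] wz 37.0
241 236 [  2. -50. -30.] wz 23.0
241 238 [  3. -54. -27.] wz 19.0
241 240 [ -0. -42.  -7.] wz -1.0
241 242 [  3. -51.  -9.] wz 2.0
243 226 [ -2. -58. -72.] wz 64.0
243 228 [  1. -69. -75.] wz 68.0
243 230 [  3. -75. -74.] wz 67.0
243 232 [ -2. -55. -48.] wz 41.0
243 234 [ -1. -60. -45.] wz 38.0
243 236 [ -2. -56. -34.] wz 27.0
243 238 [ -2. -54. -24.] wz 17.0
243 240 [ -5. -44.  -7.] wz -0.0
243 242 [ -3. -49.  -4.] wz -3.0
```

View pics/s2.png

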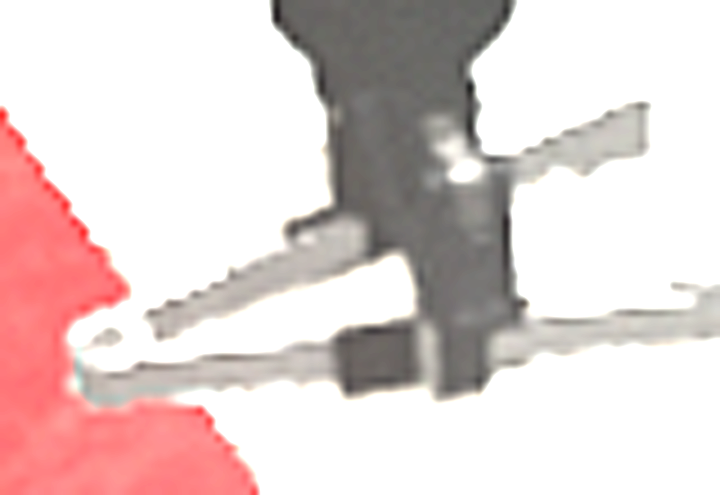

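The tips are now at about z 15, in front of the right grip (460,360), with no contact. The real tool is about 35 mm shorter than its nominal offset, so I work from the measured value. Go down 5 mm more, squeeze to 57 mm and lift.

```bash
python3 - <<'E'
from h import *
print(ctrl.move_l(np.array([493,185.3,-12.]),vel=25,threshold=6))
def st(m):
    s=sensors.read_state();print(m,s["eef_pos"].round(1),s["force"].round(1),s["grip_width"].round(1),s["grasp_force"],round(s["t"],2))
st("down")
ctrl.gripper_to(62,30);st("62")
ctrl.gripper_to(57);st("57")
ctrl.move_l(np.array([493,185.3,15.]),vel=60);st("up")
R=sensors.read_state()["eef_rot"];P=sensors.read_state()["eef_pos"]
for n in("top","scene"):
    p,d=optics.grab_frame(n); cv2.imwrite(f"pics/{n}3.png",p[:,:,::-1]);np.save(n+"3_d.npy",d)
b=cv2.imread("pics/scene3.png")[185:250,185:285];cv2.imwrite("pics/c5.png",cv2.convertScaleAbs(cv2.resize(b,None,fx=8,fy=8,interpolation=cv2.INTER_CUBIC),alpha=1.6))
E
```

```text
FalseTraceback (most recent call last):
  File "<stdin>", line 5, in <module>
  File "<stdin>", line 4, in st
AttributeError: 'float' object has no attribute 'round'
```

```bash
cat >> h.py <<'E'
def st(m):
    s=sensors.read_state();print(m,s["eef_pos"].round(1),s["force"].round(1),"w",round(float(s["grip_width"]),1),"gf",np.round(s["grasp_force"],1),"t",round(s["t"],2)); return s
E
python3 - <<'E'
from h import *
st("down")
ctrl.gripper_to(62,30);st("62")
ctrl.gripper_to(57);st("57")
ctrl.move_l(np.array([493,185.3,15.]),vel=60);st("up")
for n in("top","scene"):
    p,d=optics.grab_frame(n); cv2.imwrite(f"pics/{n}3.png",p[:,:,::-1]);np.save(n+"3_d.npy",d)
b=cv2.imread("pics/scene3.png")[185:250,185:285];cv2.imwrite("pics/c5.png",cv2.convertScaleAbs(cv2.resize(b,None,fx=8,fy=8,interpolation=cv2.INTER_CUBIC),alpha=1.6))
E
```

```text
down [492.6 185.3 -12.3] [-0.1 -0.5  0.2] w 84.6 gf 0.0 t 5.62
62 [494.2 185.5 -10.2] [-1.9 -0.7  8.9] w 61.9 gf 8.7 t 5.98
57 [495.  185.5  -9. ] [-3.9 -2.  16.1] w 57.3 gf 12.7 t 6.21
up [492.9 185.3  15.1] [-0.1 -0.3 -0.4] w 56.9 gf 4.4 t 6.81
```

View pics/c5.png

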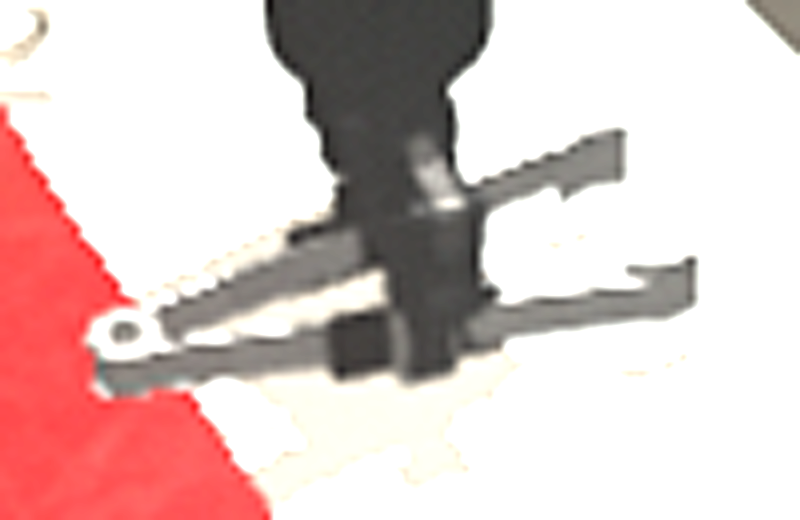

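Tongs are held: the jaws are at (600,155) and (675,285) in the crop, off the table with shadow underneath. Now I measure the jaws in the tool frame from depth.

```bash
python3 - <<'E'
from h import *
s=sensors.read_state();R=s["eef_rot"];P=s["eef_pos"]
for n,(x0,y0,x1,y1) in(("scene",(185,195,285,250)),("top",(225,185,310,290))):
    d=np.load(n+"3_d.npy");vv,uu=np.mgrid[y0:y1,x0:x1];o,r=ray(n,np.c_[uu.ravel(),vv.ravel()])
    X=o+r*d[y0:y1,x0:x1].ravel()[:,None];T=(X-P)@R; T[:,0]*=-1  # x toward jaws
    k=(X[:,2]>14)&(X[:,2]<70)&(abs(T[:,1])<60)&(abs(T[:,0])<130)
    T=T[k];Z=X[k,2]
    print(n,len(T))
    for a in(-115,-100,-85,-70,-50,30,45,60,70,80,90,100):
        for lo,hi in((-60,0),(0,60)):
            q=(T[:,0]>=a)&(T[:,0]<a+10)&(T[:,1]>lo)&(T[:,1]<hi)
            if q.sum()>1: print(a,lo,"n",q.sum(),"y",T[q,1].min().round(),np.median(T[q,1]).round(1),T[q,1].max().round(),"z",Z[q].min().round(),Z[q].max().round())
    print("xmax L,R",T[T[:,1]>5,0].max(),T[T[:,1]<-5,0].max(),"xmin",T[:,0].min())
E
```

```text
scene 868
-115 -60 n 12 y -15.0 -6.3 -1.0 z 28.0 53.0
-115 0 n 2 y 2.0 2.7 3.0 z 42.0 47.0
-100 -60 n 35 y -17.0 -12.2 -0.0 z 29.0 53.0
-100 0 n 6 y 1.0 5.8 10.0 z 45.0 50.0
-85 -60 n 26 y -17.0 -13.9 -1.0 z 29.0 52.0
-85 0 n 14 y 5.0 7.4 10.0 z 30.0 48.0
-70 -60 n 22 y -22.0 -16.5 -14.0 z 29.0 50.0
-70 0 n 21 y 7.0 10.6 14.0 z 31.0 51.0
-50 -60 n 22 y -23.0 -19.6 -16.0 z 29.0 50.0
-50 0 n 19 y 11.0 13.8 19.0 z 31.0 49.0
30 -60 n 21 y -36.0 -33.3 -28.0 z 29.0 50.0
30 0 n 2 y 29.0 32.3 35.0 z 44.0 50.0
45 -60 n 23 y -40.0 -35.6 -31.0 z 27.0 50.0
45 0 n 19 y 29.0 32.5 37.0 z 25.0 50.0
60 -60 n 28 y -45.0 -37.8 -33.0 z 27.0 54.0
60 0 n 23 y 27.0 32.7 38.0 z 27.0 57.0
70 -60 n 27 y -42.0 -38.2 -31.0 z 24.0 55.0
70 0 n 25 y 29.0 33.4 38.0 z 27.0 54.0
80 -60 n 26 y -40.0 -37.4 -34.0 z 24.0 55.0
80 0 n 28 y 27.0 34.0 37.0 z 26.0 53.0
90 -60 n 8 y -38.0 -34.6 -34.0 z 27.0 52.0
90 0 n 9 y 30.0 34.6 39.0 z 26.0 50.0
xmax L,R 92.97264006279872 92.56631518764792 xmin -107.49764669681826
top 58
-50 -60 n 5 y -19.0 -16.8 -16.0 z 32.0 49.0
-50 0 n 5 y 14.0 16.5 17.0 z 28.0 52.0
xmax L,R -21.185831936864982 -10.408254109283208 xmin -56.148845949290255
```

```bash
python3 - <<'E'
from h import *
st("0")
ctrl.move_l(np.array([493,185.3,110.]),vel=120)
ctrl.move_l(np.array([513.4,-127.4,110.]),rot(.283,1),vel=120);st("over")
ctrl.move_l(np.array([513.4,-127.4,58.]),vel=60);s=st("58")
R=s["eef_rot"];P=s["eef_pos"]
p,d=optics.grab_frame("scene");cv2.imwrite("pics/scene4.png",p[:,:,::-1])
x0,y0,x1,y1=250,220,380,320
vv,uu=np.mgrid[y0:y1,x0:x1];o,r=ray("scene",np.c_[uu.ravel(),vv.ravel()])
X=o+r*d[y0:y1,x0:x1].ravel()[:,None];T=(X-P)@R;T[:,0]*=-1
k=(X[:,2]>64)&(X[:,2]<100)&(T[:,0]>60)&(T[:,0]<110)&(abs(T[:,1])<60)
for g in(k&(T[:,1]>0),k&(T[:,1]<0)): print("jaw",g.sum(),T[g,0].max(),np.median(T[g,1]),X[g,2].min(),X[g,2].max(), np.percentile(T[g,1],[5,95]))
m=(X[:,2]>34)&(X[:,2]<59)&(abs(T[:,0]-83)<32)&(abs(T[:,1])<30)
print("muffin",m.sum(),T[m].min(0),T[m].max(0),X[m,2].max())
a=cv2.imread("pics/scene4.png")[190:330,230:400];cv2.imwrite("pics/c6.png",cv2.resize(a,None,fx=4.2,fy=4.2,interpolation=cv2.INTER_CUBIC))
E
```

```text
0 [492.5 185.2  14.6] [ 0.3  0.3 -1. ] w 57.6 gf 4.4 t 6.91
over [ 513.4 -127.   109.9] [-0.5 -0.3 -1.5] w 57.0 gf 4.4 t 10.61
58 [ 513.9 -127.6   58.4] [-0.   0.3 -0.4] w 57.0 gf 4.4 t 11.62Traceback (most recent call last):
  File "<stdin>", line 12, in <module>
    return umr_maximum(a, axis, None, out, keepdims, initial, where)
ValueError: zero-size array to reduction operation maximum which has no identity
```

```bash
python3 - <<'E'
import cv2
a=cv2.imread("pics/scene4.png")[180:320,230:400];cv2.imwrite("pics/c6.png",cv2.resize(a,None,fx=4.2,fy=4.2,interpolation=cv2.INTER_CUBIC))
E
```

```text
(no output)
```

View pics/c6.png

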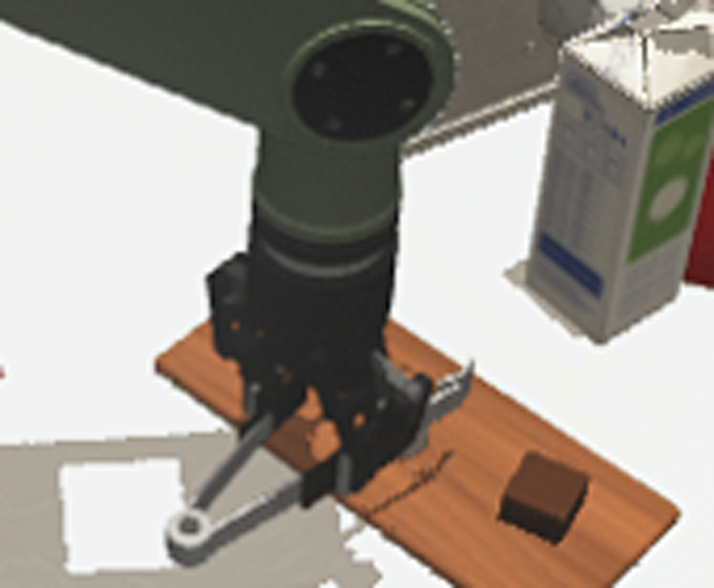

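The gripper hides the muffin and left jaw here. The right jaw is visible at (455,385), and the brownie (545,495) is well clear. I'll check that jaw's offset, then descend with a guard.

```bash
cat > j.py <<'E'
from h import *
def jaw():
    s=sensors.read_state();R=s["eef_rot"];P=s["eef_pos"]
    p,d=optics.grab_frame("scene")
    x0,y0,x1,y1=250,200,400,320
    vv,uu=np.mgrid[y0:y1,x0:x1];o,r=ray("scene",np.c_[uu.ravel(),vv.ravel()])
    X=o+r*d[y0:y1,x0:x1].ravel()[:,None];T=(X-P)@R;T[:,0]*=-1
    z=P[2]; g=(X[:,2]>z+3)&(X[:,2]<z+45)&(T[:,0]>70)&(T[:,0]<110)&(T[:,1]<0)&(T[:,1]>-60)
    if g.sum(): print("jawR n",g.sum(),"x",T[g,0].max().round(1),"y",np.percentile(T[g,1],[5,50,95]).round(1),"z-tcp",(X[g,2].min()-z).round(1),(X[g,2].max()-z).round(1))
    return p
E
python3 - <<'E'
from j import *
jaw()
print(ctrl.move_l(np.array([513.4,-127.4,17.]),vel=40,threshold=4));st("low")
p=jaw();cv2.imwrite("pics/scene5.png",p[:,:,::-1])
t,d=optics.grab_frame("top");cv2.imwrite("pics/top5.png",t[:,:,::-1])
a=cv2.resize(p[200:310,250:390,::-1],None,fx=4,fy=4,interpolation=cv2.INTER_CUBIC);b=cv2.resize(t[160:270,360:415,::-1],None,fx=4,fy=4,interpolation=cv2.INTER_CUBIC)
cv2.imwrite("pics/c7.png",np.hstack([a,b]))
E
```

```text
jawR n 49 x 95.3 y [-39.3 -36.7 -33.2] z-tcp 11.9 40.6
False
low [ 513.7 -127.5   17.3] [ 0.   0.6 -0.9] w 57.3 gf 4.4 t 12.9
jawR n 132 x 98.3 y [-38.  -15.6  -2.3] z-tcp 3.6 43.8
```

View pics/c7.png

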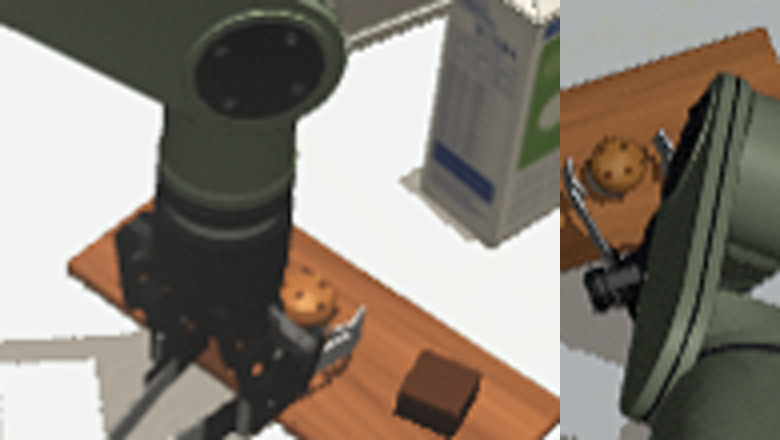

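The top crop shows the muffin (617,165) centred between the left jaw (575,175) and right jaw (662,140), about 13 mm behind the tips, as required. Clasp.

```bash
python3 - <<'E'
from j import *
ctrl.gripper_to(46,30);st("46")
ctrl.gripper_to(36,30);st("clasp")
ctrl.hold(0.4);s=st("held")
if s["grip_width"]>37.5:
    ctrl.move_l(np.array([513.4,-127.4,40.]),vel=30);st("up")
t,d=optics.grab_frame("top");p,_=optics.grab_frame("scene")
a=cv2.resize(p[200:310,250:390,::-1],None,fx=4,fy=4,interpolation=cv2.INTER_CUBIC);b=cv2.resize(t[160:270,360:415,::-1],None,fx=4,fy=4,interpolation=cv2.INTER_CUBIC)
cv2.imwrite("pics/c8.png",np.hstack([a,b]))
E
```

```text
46 [ 513.5 -127.4   17.1] [ 0.   0.2 -1. ] w 46.3 gf 6.3 t 13.27
clasp [ 513.5 -127.4   17.1] [-1.  -0.7  0.1] w 39.3 gf 30.2 t 13.48
held [ 513.5 -127.5   17.1] [-0.1 -0.6  0.1] w 39.6 gf 30.2 t 13.88
up [ 513.2 -127.3   39.9] [ 0.6  0.2 -1.4] w 39.7 gf 30.4 t 14.8
```

View pics/c8.png

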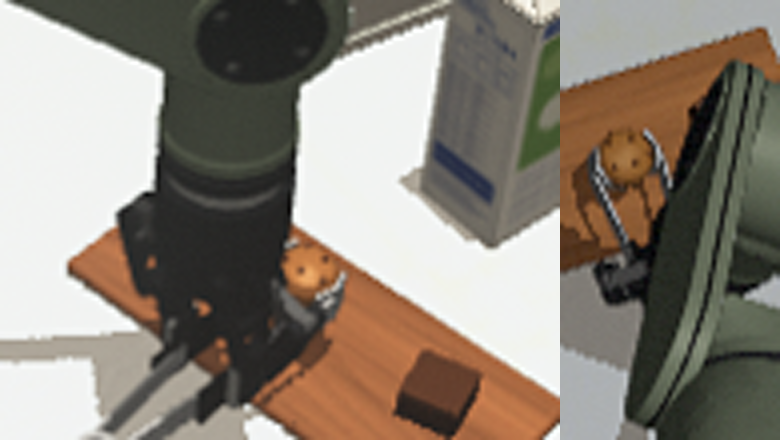

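The jaws clasp the muffin (top crop 625,155), its shadow is separated, and it is upright and lifted. The grip stalled at 39.7 mm and 30 N. Lift to about 10 cm, verify the height and hand in.

```bash
python3 - <<'E'
from h import *
ctrl.move_l(np.array([513.4,-127.4,117.]),vel=60);ctrl.hold(0.7);s=st("top")
_,d=optics.grab_frame("top")
c=np.array([593,-104,145.]);u=proj("top",c)[0].astype(int)
vv,uu=np.mgrid[u[1]-12:u[1]+13,u[0]-12:u[0]+13];o,r=ray("top",np.c_[uu.ravel(),vv.ravel()])
X=o+r*d[vv,uu].ravel()[:,None];k=(np.linalg.norm(X[:,:2]-c[:2],axis=1)<16)&(X[:,2]>60)
print("muffin top z",k.sum(),np.percentile(X[k,2],[5,50,95]))
if k.sum()>20 and np.percentile(X[k,2],95)>130 and s["grip_width"]>38: ctrl.finish_job();print("done")
E
```

```text
top [ 513.4 -127.4  117. ] [ 0.7 -0.2 -1.3] w 39.4 gf 30.4 t 17.03
muffin top z 130 [132.26710404 154.27073979 156.89781447]
the job is handed in; nothing more can be done
done
```

The muffin is clasped in the tongs and held still and upright, about 10 cm clear of the board (its top measured at z ≈ 156 mm), and the job was handed in at about 17 s; I have not seen the judge's verdict.

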